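# Hold the red circuit board flush on the sloped contact tester

## Robot

A 6-joint arm with a two-finger parallel gripper is mounted at the origin on the work surface. World frame = base frame: x ahead of the robot, y to its left, z up, the work surface at z = 0. Lengths are in m, angles in rad, forces in N, time in s.
With the tool pointing down it reaches from about 0.3 to 0.875 m from the base axis. Payload 6.4 kg.
Tool frame: the origin (TCP) lies midway between the tips of the shut fingers; the grasp point (between the pads) lies 19 mm behind it (grasp_offset is the distance from the TCP to the grasp point, in m); z points along the fingers, y is the line along which they close (so a half turn about z gives the same grasp; the last joint's range is limited). The gripper opens to 85 mm and grips with 20 to 120 N. Pads are 22 mm wide; open, the fingers measure 114 mm over their backs; the gripper's body (76 mm by 85 mm) begins 54 mm behind the grasp point. The pads swing forward as they close: fully open they stand 13 mm farther back than shut.
Start: joints at [-1.37, 0.181, 1.607, -0, 1.354, -0.206], TCP at [0.228, -0.528, 0.231] pointing down, gripper open.
Joint ranges: [-2.99, 2.99], [-0.89, 2.07], [0.3, 2.58], [-1.14, 4.28], [0, 2.63], [-3.12, 3.12]. Speed limits (rad/s): [2.57, 2.57, 3.01, 3.14, 3.14, 3.14].

## Interface

Orientations are given as a unit quaternion [w, x, y, z].
In Python, from bench import * gives the robot as it stands. The module is installed in compiled form; this text tells all that it offers.
- The arm moves only by the tool servo_tool, never from a script. Its argument "commands" is text: rows parted by semicolons, each of 7 numbers parted by spaces: the turn, a rotation vector about the tool's x, y, z in rad, then the shift along the tool's x, y, z in mm, then the opening, from 0 (shut) to 1 (fully open). In form: wx wy wz dx dy dz claw; .... A call has 1 to 5 rows; each row shifts and turns the commanded pose from where the row before left it, along the tool's axes as they then stand; what a row does not reach is not made up. A row lasts 1/8 s, in which the tool goes at most 62.5 mm and 10.7 degrees, less where a joint would pass 70% of its speed; a pose out of reach is approached as far as the arm can. A call with a gripper value outside its range is refused whole. The fingers move at their own pace and stop on an object; the grip force is fixed at half the most. Time passes only in rows, so rows that do not move let the fingers close. It gives the time, the measured TCP pose, the force, the opening and the grip force at its end, in the units of the state.
- get_obs(): the state, without advancing time (a new reading comes with each control period).
- camera(name): name is "side" or "top"; returns the picture (420x560x3 uint8, blue, green, red); there is no depth.
- calibration(name): a dict with "fx", "fy", "cx", "cy" (pixels), "R" (3x3) and "t" (3): a world point X has camera coordinates R X + t. Camera axes: x right, y down, z forward; pixel columns grow to the right and rows downward; lengths in m; the calibration is good to about 2 mm. A picture is of the moment at which its call begins. calibration takes no time and is no camera call.
- hand_in(): hands the job in; it is judged then, once.
The state is a dict: "time_s": time; "q": joint angles; "dq": joint speeds; "joint_efforts": joint torques, N m; "eef_pos": TCP position; "eef_rot": TCP orientation; "wrist_force": force on the tool from outside, world axes, zero at the start; "torque": the same for the moment, N m; "opening": opening from 0.0 (shut) to 1.0 (fully open); "grasp_force": force on a finger pad.
Only numpy, scipy, OpenCV 4.12 (cv2) and the standard library are available. Lean on these libraries where they do the work, as an engineer would, in place of code of your own. Each camera call takes 0.05 s, during which the arm holds its last target. There are 200 camera calls.

## Task

Test the red circuit board: pick it up by its black fin, tilt it to match the sloped white face of the contact tester (feel how steep the face is today) and press it, components up, squarely centred and flush on that face, with its long edges along the face's long edges, so that all four spring pins are pushed in. Press firmly but do not crush it, and finish while still gripping the board and holding it pressed there; leave the other things on the bench alone.

Things in the scene. Friction and masses are not known exactly. Their poses are not given: they have to be found in the camera images.
- red_board_fin (a point): Centre of the black grip fin of the red board: 26 mm above the board's flat underside, 20 below the fin's top. Board: red slab 46 (its x) x 70 (y) x 6 mm (z up), 80 to 170 g, flat on the mat. The fin stands mid-top, 36 along x, 12 across y, 40 high; pinch it across its 12 mm. Chips (1 mm high) are look only. Either way round (half turn about z) will do.
- green_board_fin (a point): The same point of a second board, same size and fin but green: leave it alone.
- stage: Contact tester fixed on the mat; origin mid-underside, z up. Base 110 x 110 x 12 mm; cheeks at y = +-46 mm, 66 mm high, knobs out to y = +-60. Between them a white face plate, 50 (up the slope) x 74 (along y, level), locked rigid at an unknown slope, 0.2 to 0.6 rad from level, new each time: its +x edge is the high one, so it looks up and towards the stage's -x.
- stage_centre (a point): Centre of the white face, on its tilt axis: 75 mm above the stage's underside at any slope. Its axes are the stage's (level), not the face's. Four brass spring pins, 7 mm thick, stand 5 mm out square to the face, 17 mm up and down the slope and 28 mm to each side of here. The face between the pins is bare and rigid; it may be probed with a fingertip.
- pin_low_right (a joint): How far the pin at the low edge, -y side, is pushed in (m): 0 out, 0.005 level with the face (board flush), at most 0.008. Each pin resists with 0.9 N at first, 2.4 N when level with the face.
- pin_low_left (a joint): The same for the pin at the low edge, +y side.
- pin_high_right (a joint): The same for the pin at the high edge, -y side.
- pin_high_left (a joint): The same for the pin at the high edge, +y side.
- tape: Roll of paper tape lying flat, 60 mm across, 19 high, origin under its centre: leave alone.
- screwdriver: Small screwdriver, 150 mm long, lying: leave alone.
- jar: Jar, 50 mm across, 60 high, origin under its centre: leave alone.
- phone: Black phone lying flat, 148 x 72 x 8 mm, origin under its centre: leave alone.
- mouse: Computer mouse, 105 x 58 x 33 mm, origin under its centre: leave alone.

How it is judged:
By the outcome, as a careful person would: the job done as asked, in the order asked, and still so for the second after the job is handed in, while the arm keeps its last pose, push and grip.
It also fails if it takes over 58 s, if anything falls off the work surface, if the arm or the gripper's body presses on something with over 40 N, if the wrist force passes 120 N, or if a joint passes its speed limit or range.

## Working session

There is one attempt and no reset: what is moved stays moved. The work goes in short steps, Python scripts to look and compute and a tool call to move; the robot and the scene stay as the last step left them, time stands still between calls to the robot, and variables do not carry over. Pictures are saved under pics/ and viewed, at most 10 in all, crops included, and the job is handed in when it is done.

Besides the shell and the picture viewer there is one more tool, called after "Request:" by a JSON object that holds its "api" and its "payload", one argument or row to a line. servo_tool: Moves the arm, as the interface text tells. Its arguments: {"type":"object","properties":{"commands":{"type":"string"}},"required":["commands"]}

```bash
mkdir -p pics
python3 - <<'E'
from bench import *
import cv2
for n in("top","side"):
    cv2.imwrite(f"pics/{n}0.png",camera(n)); print(n,calibration(n))
print(get_obs())
E
```

```text
top {'fx': 522.8702898070894, 'fy': 522.8702898070894, 'cx': 279.6406172162037, 'cy': 204.38287182852687, 'R': array([[ 2.87501411e-02, -9.99586355e-01, -7.41107238e-04],
       [-9.81050852e-01, -2.80748890e-02, -1.91705575e-01],
       [ 1.91605470e-01,  6.23862620e-03, -9.81452201e-01]]), 't': array([-0.02024791,  0.6178168 ,  1.80154175])}
side {'fx': 545.3878990919734, 'fy': 545.3878990919734, 'cx': 282.42447646645616, 'cy': 207.53588172008173, 'R': array([[-0.94534448, -0.32603087, -0.00526228],
       [-0.23998244,  0.70658684, -0.66569022],
       [ 0.22075382, -0.62804372, -0.74620965]]), 't': array([0.57014782, 0.19773999, 1.44747332])}
{'time_s': 0.1, 'q': array([-1.37030888e+00,  1.81478880e-01,  1.60790472e+00, -3.29587002e-06,
        1.35385735e+00, -2.06293666e-01]), 'dq': array([-1.47418268e-04, -9.15680400e-04, -2.55263873e-03,  8.08929247e-04,
        3.50096380e-05, -1.10971727e-03]), 'joint_efforts': array([-5.01180130e-04, -4.45884275e+01, -3.52240455e+01, -4.60261817e-04,
        4.20043798e-03,  2.56636035e-06]), 'eef_pos': array([ 0.22741566, -0.52755724,  0.23046904]), 'eef_rot': array([-8.24148244e-04,  9.79386942e-01,  2.01991433e-01,  7.83577160e-07]), 'wrist_force': array([ 0.54504737, -0.85501472,  0.19906725]), 'torque': array([-0.01006113,  0.00781289, -0.04542832]), 'grasp_force': 0.0, 'opening': 1.0007198317435249}
```

View pics/top0.png

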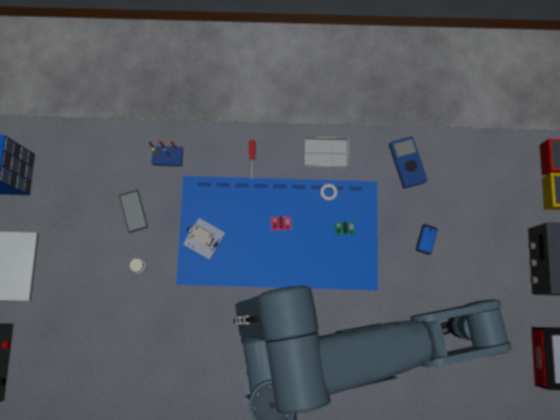

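View pics/side0.png

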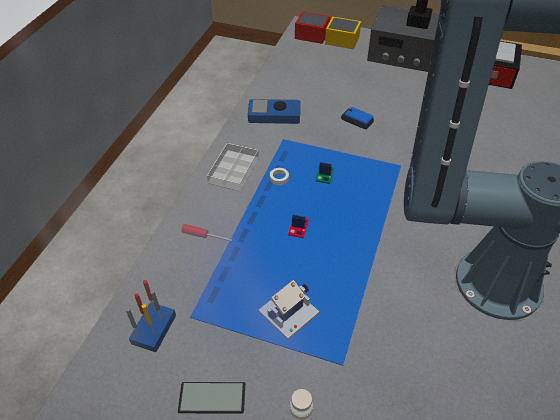

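The top view shows the red board near (281,223) and the tester near (204,238). In the side view they are at (299,226) and (290,305). I'll zoom in on both.

Run:
```python
import cv2,numpy as np
T=cv2.imread("pics/top0.png");S=cv2.imread("pics/side0.png")
def c(I,u,v): # 50x37 window x8 
    return cv2.resize(I[v:v+50,u:u+66],None,fx=6,fy=6,interpolation=cv2.INTER_CUBIC)
a=np.vstack([np.hstack([c(T,172,213),c(T,250,200)]),np.hstack([c(S,257,278),c(S,266,202)])])
for i in range(0,66,10):
    for o in(0,396): cv2.line(a,(o+i*6,0),(o+i*6,599),(0,255,255) ,1) if 0 else cv2.putText(a,str(i),(o+i*6,8),0,.3,(0,255,255))
cv2.imwrite("pics/z.png",a)
```

```text
(no output)
```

View pics/z.png

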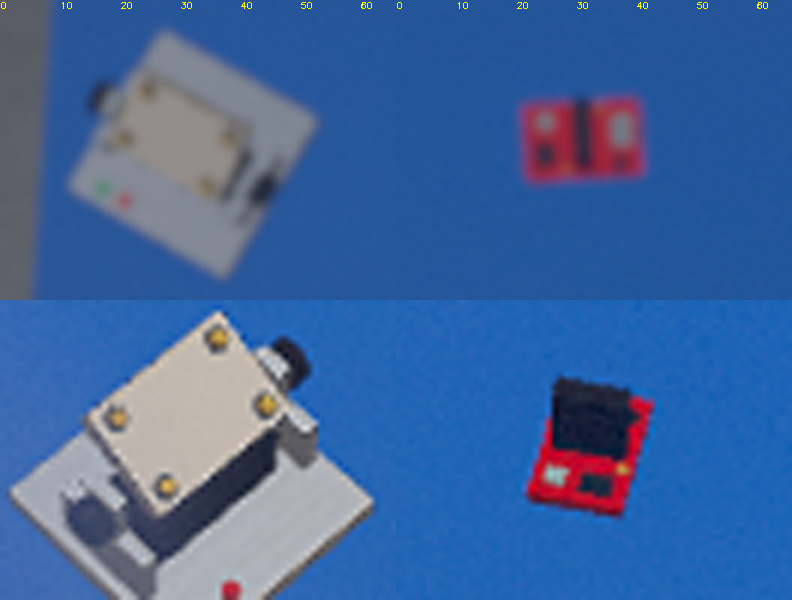

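Top view: pin tips and base corners are clear, and the fin runs along the board's short side. Side view: the same pins at tile positions (217,338), (266,404), (167,485) and (118,417). I'll fit both poses, including the slope.

```bash
cat > h.py <<'E'
import numpy as np
from bench import *
from scipy.optimize import least_squares
from scipy.spatial.transform import Rotation as Ro
def proj(n,X):
    c=calibration(n);p=np.atleast_2d(X)@c["R"].T+c["t"]
    return np.c_[c["fx"]*p[:,0]/p[:,2]+c["cx"],c["fy"]*p[:,1]/p[:,2]+c["cy"]]
def tile(P,o,off): return (np.array(P,float)-o)/6+off
E
python3 - <<'E'
from h import *
h=.055
Tp=tile([(148,90),(230,135),(207,187),(122,138),(165,30),(317,122),(225,278),(70,187)],(0,0),(172,213))
Sp=tile([(118,417),(217,338),(266,404),(167,485),(10,492),(373,502)],(0,300),(257,278))
def f(p):
    x,y,w,s=p; R=Ro.from_euler('z',w); F=Ro.from_euler('y',-s)
    pin=F.apply([(.017,.028,.005),(.017,-.028,.005),(-.017,-.028,.005),(-.017,.028,.005)])+[0,0,.075]
    b=np.array([(h,h,.012),(h,-h,.012),(-h,-h,.012),(-h,h,.012)])
    W=lambda P:R.apply(P)+[x,y,0]
    return np.r_[(proj("top",W(np.r_[pin,b]))-Tp).ravel(),(proj("side",W(np.r_[pin,b[[0,2]]]))-Sp).ravel()]
for s0 in(.4,-.4):
    r=least_squares(f,[.5,.15,-.5,s0]);print(r.x,r.cost);
print(r.fun.reshape(-1,2).round(1).tolist())
Tb=tile([(124,102),(245,97),(249,177),(130,183)],(0,0),(250,200))
Sb=tile([(557,378),(632,390),(528,490),(622,503),(652,402)],(396,300),(266,202))
def g(p):
    x,y,w=p;R=Ro.from_euler('z',w);W=lambda P:R.apply(P)+[x,y,0]
    a,b=.023,.035
    return np.r_[(proj("top",W([(a,b,.006),(a,-b,.006),(-a,-b,.006),(-a,b,.006)]))-Tb).ravel(),(proj("side",W([(.018,0,.046),(-.018,0,.046),(a,b,.006),(-a,b,.006),(-a,-b,.006)]))-Sb).ravel()]
r=least_squares(g,[.5,0,0]);print(r.x,r.cost,r.fun.reshape(-1,2).round(1).tolist())
E
```

```text
[ 0.49469639  0.26679101 -0.49226483  0.42557362] 3.0058452121341164
[ 0.49469639  0.26679101 -0.49226484  0.42557277] 3.005845212138858
[[-0.5, 0.3], [-0.4, 0.8], [-0.7, 0.3], [-0.2, 0.5], [-0.5, -0.1], [0.1, -0.5], [-0.4, -0.1], [-0.6, -0.2], [-0.3, -0.3], [0.0, -0.4], [0.5, -0.4], [0.3, -0.4], [-0.8, -0.9], [0.1, -0.6]]
[ 0.55790604 -0.01066454  0.08678155] 2.17566446787541 [[0.8, 0.8], [-0.2, 0.6], [-0.1, -0.3], [0.5, -0.2], [-0.4, 0.5], [-0.4, 0.8], [-0.2, -0.3], [-0.1, 0.5], [0.1, -0.8]]
```

```bash
cat >> h.py <<'E'
def face(p):  # rotation of face frame -> tool rotation (z into the face, tool x = -stage x, half turn)
    return Ro.from_euler('z',p[2])*Ro.from_euler('y',-p[3])
def tool(Rb): return Rb*Ro.from_euler('z',np.pi)*Ro.from_euler('x',np.pi)
def delta(pos,R=None):
    o=get_obs();q=o["eef_rot"];Rc=Ro.from_quat([q[1],q[2],q[3],q[0]])
    R=Rc if R is None else R
    print("t",round(o["time_s"],2),"eef",o["eef_pos"].round(4),"q",o["q"].round(2),"F",o["wrist_force"].round(1),
      "\n turn",(Rc.inv()*R).as_rotvec().round(3),"shift before turn",(Rc.inv().apply(pos-o["eef_pos"])*1e3).round(1),"after turn",(R.inv().apply(pos-o["eef_pos"])*1e3).round(1))
E
sed -i 's|return (np.array(P,float)-o)/6+off|return (np.array(P,float)-o+.5)/6-.5+off|' h.py
cat > fit.py <<'E'
from h import *
h=.055
Tp=tile([(148,90),(230,135),(207,187),(122,138),(165,30),(317,122),(225,278),(70,187)],(0,0),(172,213))
Sp=tile([(118,417),(217,338),(266,404),(167,485),(10,492),(373,502)],(0,300),(257,278))
def f(p):
    x,y,w,s=p; R=Ro.from_euler('z',w); F=Ro.from_euler('y',-s)
    pin=F.apply([(.017,.028,.005),(.017,-.028,.005),(-.017,-.028,.005),(-.017,.028,.005)])+[0,0,.075]
    b=np.array([(h,h,.012),(h,-h,.012),(-h,-h,.012),(-h,h,.012)])
    W=lambda P:R.apply(P)+[x,y,0]
    return np.r_[(proj("top",W(np.r_[pin,b]))-Tp).ravel(),(proj("side",W(np.r_[pin,b[[0,2]]]))-Sp).ravel()]
r=least_squares(f,[.5,.15,-.5,.4]);print(r.x,r.cost)
Tb=tile([(124,102),(245,97),(249,177),(130,183)],(0,0),(250,200))
Sb=tile([(557,378),(632,390),(528,490),(622,503),(652,402)],(396,300),(266,202))
def g(p):
    x,y,w=p;R=Ro.from_euler('z',w);W=lambda P:R.apply(P)+[x,y,0]
    a,b=.023,.035
    return np.r_[(proj("top",W([(a,b,.006),(a,-b,.006),(-a,-b,.006),(-a,b,.006)]))-Tb).ravel(),(proj("side",W([(.018,0,.046),(-.018,0,.046),(a,b,.006),(-a,b,.006),(-a,-b,.006)]))-Sb).ravel()]
r2=least_squares(g,[.5,0,0]);print(r2.x,r2.cost)
np.savez("p.npz",s=r.x,b=r2.x)
p=r.x
low=Ro.from_euler('z',p[2]).apply([-.012,0,0])+[p[0],p[1],.23]
delta(low); delta(low,tool(Ro.from_euler('z',p[2])))
E
python3 fit.py
```

```text
[ 0.49596843  0.2671025  -0.49245049  0.40594481] 1.783134514058685
[ 0.5593876  -0.01056642  0.08901432] 3.461445170731901
t 0.1 eef [ 0.2274 -0.5276  0.2305] q [-1.37  0.18  1.61 -0.    1.35 -0.21] F [ 0.5 -0.9  0.2] 
 turn [0. 0. 0.] shift before turn [ 553.6 -633.     1.7] after turn [ 553.6 -633.     1.7]
t 0.1 eef [ 0.2274 -0.5276  0.2305] q [-1.37  0.18  1.61 -0.    1.35 -0.21] F [ 0.5 -0.9  0.2] 
 turn [-0.000e+00 -2.000e-03 -2.242e+00] shift before turn [ 553.6 -633.     1.7] after turn [1.511e+02 8.272e+02 5.000e-01]
```

Request:
{"api": "servo_tool", "payload": {
  "commands": "0 0 0 37 -42 0 0;0 0 0 37 -42 0 0;0 0 0 37 -42 0 0;0 0 0 37 -42 0 0;0 0 0 37 -42 0 0"
}}

```text
time_s: 0.72
eef_pos: [0.3144, -0.2601, 0.231]
eef_rot: [-0.0, 0.979, 0.202, 0.0]
wrist_force: [0.5, -0.5, -0.2]
opening: 0.001
grasp_force: 0.0
```

Request:
{"api": "servo_tool", "payload": {
  "commands": "0 0 0 37 -42 0 0;0 0 0 37 -42 0 0;0 0 0 37 -42 0 0;0 0 0 37 -42 0 0;0 0 0 37 -42 0 0"
}}

```text
time_s: 1.35
eef_pos: [0.4013, 0.0059, 0.2313]
eef_rot: [0.0, 0.979, 0.202, 0.0]
wrist_force: [0.8, 0.6, 0.4]
opening: -0.003
grasp_force: 0.0
```

Request:
{"api": "servo_tool", "payload": {
  "commands": "0 0 0 37 -42 0 0;0 0 0 37 -42 0 0;0 0 0 37 -42 0 0;0 0 0 37 -42 0 0;0 0 0 36 -45 0 0"
}}

```text
time_s: 1.98
eef_pos: [0.486, 0.2743, 0.2309]
eef_rot: [0.0, 0.979, 0.202, -0.0]
wrist_force: [1.3, 0.0, 0.8]
opening: -0.001
grasp_force: 0.0
```

Request:
{"api": "servo_tool", "payload": {
  "commands": "0 0 -0.187 0 0 0 0;0 0 -0.187 0 0 0 0;0 0 -0.187 0 0 0 0;0 0 -0.187 0 0 0 0;0 0 -0.187 0 0 0 0"
}}

```text
time_s: 2.6
eef_pos: [0.4855, 0.2724, 0.2307]
eef_rot: [-0.0, 0.781, 0.624, -0.001]
wrist_force: [0.5, -0.2, -0.0]
opening: 0.004
grasp_force: 0.0
```

Request:
{"api": "servo_tool", "payload": {
  "commands": "0 0 -0.187 0 0 0 0;0 0 -0.187 0 0 0 0;0 0 -0.187 0 0 0 0;0 0 -0.187 0 0 0 0;0 0 -0.187 0 0 0 0"
}}

```text
time_s: 3.22
eef_pos: [0.4855, 0.2724, 0.2308]
eef_rot: [-0.0, 0.416, 0.909, -0.0]
wrist_force: [-0.3, 0.1, -0.1]
opening: 0.001
grasp_force: 0.0
```

Request:
{"api": "servo_tool", "payload": {
  "commands": "0 0 -0.187 0 0 0 0;0 0 -0.185 0 0 0 0;0 0 0 0 0 0 0"
}}

```text
time_s: 3.6
eef_pos: [0.4856, 0.2724, 0.2308]
eef_rot: [-0.0, 0.245, 0.97, -0.0]
wrist_force: [-0.0, 0.6, 0.0]
opening: -0.0
grasp_force: 0.0
```

Run:
```python
from h import *
z=np.load("p.npz");p=z["s"]
low=Ro.from_euler('z',p[2]).apply([-.015,0,0])+[p[0],p[1],.10]
delta(low,tool(Ro.from_euler('z',p[2])));print(get_obs()["opening"])
```

```text
t 3.6 eef [0.4856 0.2724 0.2308] q [ 0.3   0.14  1.65 -0.    1.35 -0.78] F [-0.   0.6  0. ] 
 turn [-0.001 -0.001 -0.002] shift before turn [  3.3   0.3 130.8] after turn [  3.4   0.3 130.8]
-0.00026018216978285593
```

Request:
{"api": "servo_tool", "payload": {
  "commands": "0 0 0 3.3 0.3 50 0;0 0 0 0 0 50 0;0 0 0 0 0 40 0;0 0 0 0 0 10 0;0 0 0 0 0 2 0"
}}

```text
time_s: 4.22
eef_pos: [0.4834, 0.2744, 0.0796]
eef_rot: [-0.0, 0.245, 0.97, 0.0]
wrist_force: [0.7, -0.4, 0.5]
opening: -0.005
grasp_force: 0.0
```

Request:
{"api": "servo_tool", "payload": {
  "commands": "0 0 0 0 0 1 0;0 0 0 0 0 1 0;0 0 0 0 0 0 0"
}}

```text
time_s: 4.6
eef_pos: [0.4836, 0.2745, 0.0782]
eef_rot: [0.001, 0.244, 0.97, 0.0]
wrist_force: [-0.2, 0.4, 0.2]
opening: 0.001
grasp_force: 0.0
```

Request:
{"api": "servo_tool", "payload": {
  "commands": "0 0 0 0 0 1 0;0 0 0 0 0 0 0"
}}

```text
time_s: 4.85
eef_pos: [0.4831, 0.2743, 0.0763]
eef_rot: [0.0, 0.244, 0.97, -0.0]
wrist_force: [-0.1, 0.4, -0.5]
opening: 0.001
grasp_force: 0.0
```

Request:
{"api": "servo_tool", "payload": {
  "commands": "0 0 0 0 0 1 0;0 0 0 0 0 0 0"
}}

```text
time_s: 5.1
eef_pos: [0.483, 0.2743, 0.0751]
eef_rot: [-0.0, 0.244, 0.97, -0.0]
wrist_force: [-0.2, -0.0, -0.5]
opening: -0.003
grasp_force: 0.0
```

Request:
{"api": "servo_tool", "payload": {
  "commands": "0 0 0 0 0 1 0;0 0 0 0 0 0 0"
}}

```text
time_s: 5.35
eef_pos: [0.483, 0.2743, 0.0742]
eef_rot: [-0.0, 0.244, 0.97, -0.0]
wrist_force: [0.3, 0.2, -0.3]
opening: -0.001
grasp_force: 0.0
```

Request:
{"api": "servo_tool", "payload": {
  "commands": "0 0 0 0 0 1 0;0 0 0 0 0 0 0"
}}

```text
time_s: 5.6
eef_pos: [0.4832, 0.2744, 0.0735]
eef_rot: [0.0, 0.244, 0.97, 0.0]
wrist_force: [-0.1, 0.4, 1.8]
opening: 0.002
grasp_force: 0.7
```

Request:
{"api": "servo_tool", "payload": {
  "commands": "0 0 0 0 0 1 0;0 0 0 0 0 0 0"
}}

```text
time_s: 5.85
eef_pos: [0.4834, 0.2743, 0.0732]
eef_rot: [0.0, 0.244, 0.97, 0.0]
wrist_force: [-3.0, -1.8, 8.7]
opening: 0.001
grasp_force: 4.1
```

Run:
```python
from h import *
z=np.load("p.npz");p=z["s"]
print(get_obs()["torque"])
delta(Ro.from_euler('z',p[2]).apply([.008,0,0])+[p[0],p[1],.09])
```

```text
[-0.27376176  0.4722038  -0.03968221]
t 5.85 eef [0.4834 0.2743 0.0732] q [ 0.3   0.33  1.77 -0.    1.04 -0.78] F [-3.  -1.8  8.7] 
 turn [0. 0. 0.] shift before turn [-22.5  -0.4 -16.8] after turn [-22.5  -0.4 -16.8]
```

Request:
{"api": "servo_tool", "payload": {
  "commands": "0 0 0 0 0 -15 0;0 0 0 -22.5 -0.4 0 0;0 0 0 0 0 1 0;0 0 0 0 0 0 0"
}}

```text
time_s: 6.35
eef_pos: [0.5057, 0.2627, 0.0881]
eef_rot: [0.002, 0.244, 0.97, 0.001]
wrist_force: [1.3, -1.6, 7.9]
opening: 0.003
grasp_force: 2.9
```

Request:
{"api": "servo_tool", "payload": {
  "commands": "0 0 0 0 0 1 0;0 0 0 0 0 0 0"
}}

```text
time_s: 6.6
eef_pos: [0.5058, 0.2628, 0.0879]
eef_rot: [0.002, 0.244, 0.97, 0.001]
wrist_force: [-1.4, -2.0, 14.9]
opening: 0.005
grasp_force: 6.2
```

Request:
{"api": "servo_tool", "payload": {
  "commands": "0 0 0 0 0 1 0;0 0 0 0 0 0 0"
}}

```text
time_s: 6.85
eef_pos: [0.5058, 0.2628, 0.0877]
eef_rot: [0.002, 0.244, 0.97, 0.001]
wrist_force: [-4.6, -3.4, 20.1]
opening: 0.005
grasp_force: 9.4
```

Request:
{"api": "servo_tool", "payload": {
  "commands": "0 0 0 0 0 -5 0;0 0 0 41 0 0 0;0 0 0 0 0 14 0;0 0 0 0 0 0 0"
}}

```text
time_s: 7.35
eef_pos: [0.4661, 0.2821, 0.0738]
eef_rot: [-0.001, 0.244, 0.97, -0.001]
wrist_force: [-0.2, 0.3, -0.2]
opening: 0.004
grasp_force: 0.0
```

Request:
{"api": "servo_tool", "payload": {
  "commands": "0 0 0 0 0 2 0;0 0 0 0 0 0 0"
}}

```text
time_s: 7.6
eef_pos: [0.4673, 0.2823, 0.0733]
eef_rot: [0.0, 0.244, 0.97, 0.0]
wrist_force: [0.3, -0.5, 1.2]
opening: 0.002
grasp_force: 0.0
```

Request:
{"api": "servo_tool", "payload": {
  "commands": "0 0 0 0 0 1.5 0;0 0 0 0 0 0 0"
}}

```text
time_s: 7.85
eef_pos: [0.4667, 0.2826, 0.0718]
eef_rot: [-0.0, 0.244, 0.97, -0.0]
wrist_force: [0.1, 0.6, 0.4]
opening: 0.004
grasp_force: 0.0
```

Request:
{"api": "servo_tool", "payload": {
  "commands": "0 0 0 0 0 2.5 0;0 0 0 0 0 0 0"
}}

```text
time_s: 8.1
eef_pos: [0.4664, 0.2826, 0.0691]
eef_rot: [-0.0, 0.244, 0.97, -0.0]
wrist_force: [0.6, -0.7, -0.1]
opening: 0.005
grasp_force: 0.0
```

Request:
{"api": "servo_tool", "payload": {
  "commands": "0 0 0 0 0 2 0;0 0 0 0 0 0 0"
}}

```text
time_s: 8.35
eef_pos: [0.4665, 0.2826, 0.0671]
eef_rot: [-0.0, 0.244, 0.97, -0.0]
wrist_force: [-0.2, 0.2, 0.3]
opening: 0.0
grasp_force: 0.0
```

Request:
{"api": "servo_tool", "payload": {
  "commands": "0 0 0 0 0 1.5 0;0 0 0 0 0 0 0"
}}

```text
time_s: 8.6
eef_pos: [0.4665, 0.2826, 0.0656]
eef_rot: [-0.0, 0.244, 0.97, -0.0]
wrist_force: [0.4, -0.7, -0.4]
opening: 0.004
grasp_force: 0.0
```

Request:
{"api": "servo_tool", "payload": {
  "commands": "0 0 0 0 0 1 0;0 0 0 0 0 0 0"
}}

```text
time_s: 8.85
eef_pos: [0.4665, 0.2827, 0.0647]
eef_rot: [-0.0, 0.244, 0.97, -0.0]
wrist_force: [-0.2, 1.2, 0.4]
opening: 0.003
grasp_force: 0.0
```

Request:
{"api": "servo_tool", "payload": {
  "commands": "0 0 0 0 0 1 0;0 0 0 0 0 0 0"
}}

```text
time_s: 9.1
eef_pos: [0.4665, 0.2826, 0.0637]
eef_rot: [-0.0, 0.244, 0.97, -0.0]
wrist_force: [0.3, 0.3, -0.4]
opening: 0.0
grasp_force: 0.0
```

Request:
{"api": "servo_tool", "payload": {
  "commands": "0 0 0 0 0 1 0;0 0 0 0 0 0 0"
}}

```text
time_s: 9.35
eef_pos: [0.4666, 0.2827, 0.0627]
eef_rot: [-0.0, 0.244, 0.97, -0.0]
wrist_force: [-0.2, -0.7, -0.6]
opening: -0.001
grasp_force: 0.0
```

Request:
{"api": "servo_tool", "payload": {
  "commands": "0 0 0 0 0 0.7 0;0 0 0 0 0 0 0"
}}

```text
time_s: 9.6
eef_pos: [0.4666, 0.2827, 0.062]
eef_rot: [-0.0, 0.244, 0.97, -0.0]
wrist_force: [0.2, 0.2, -1.2]
opening: -0.002
grasp_force: 0.0
```

Request:
{"api": "servo_tool", "payload": {
  "commands": "0 0 0 0 0 0.7 0;0 0 0 0 0 0 0"
}}

```text
time_s: 9.85
eef_pos: [0.4666, 0.2827, 0.0613]
eef_rot: [-0.0, 0.244, 0.97, -0.0]
wrist_force: [0.1, 0.3, -0.2]
opening: -0.001
grasp_force: 0.0
```

Request:
{"api": "servo_tool", "payload": {
  "commands": "0 0 0 0 0 0.7 0;0 0 0 0 0 0 0"
}}

```text
time_s: 10.1
eef_pos: [0.4666, 0.2827, 0.0606]
eef_rot: [-0.0, 0.244, 0.97, -0.0]
wrist_force: [0.5, 0.3, -0.5]
opening: -0.001
grasp_force: 0.0
```

Request:
{"api": "servo_tool", "payload": {
  "commands": "0 0 0 0 0 0.7 0;0 0 0 0 0 0 0"
}}

```text
time_s: 10.35
eef_pos: [0.4665, 0.2827, 0.0599]
eef_rot: [-0.0, 0.244, 0.97, -0.0]
wrist_force: [-0.7, 0.4, 0.5]
opening: -0.002
grasp_force: 0.0
```

Request:
{"api": "servo_tool", "payload": {
  "commands": "0 0 0 0 0 -10 0;0 0 0 -7 0 0 0;0 0 0 0 0 1 0;0 0 0 0 0 0 0"
}}

```text
time_s: 10.85
eef_pos: [0.4727, 0.2792, 0.0688]
eef_rot: [-0.0, 0.244, 0.97, -0.0]
wrist_force: [-0.7, 0.5, -0.3]
opening: 0.0
grasp_force: 0.0
```

Request:
{"api": "servo_tool", "payload": {
  "commands": "0 0 0 0 0 1 0;0 0 0 0 0 0 0"
}}

```text
time_s: 11.1
eef_pos: [0.4725, 0.2793, 0.0677]
eef_rot: [-0.0, 0.244, 0.97, -0.0]
wrist_force: [0.2, -0.0, -0.5]
opening: -0.001
grasp_force: 0.0
```

Request:
{"api": "servo_tool", "payload": {
  "commands": "0 0 0 0 0 1 0;0 0 0 0 0 0 0"
}}

```text
time_s: 11.35
eef_pos: [0.4727, 0.2794, 0.0669]
eef_rot: [-0.0, 0.244, 0.97, -0.0]
wrist_force: [-0.1, 0.0, -0.2]
opening: -0.002
grasp_force: 0.0
```

Request:
{"api": "servo_tool", "payload": {
  "commands": "0 0 0 0 0 1 0;0 0 0 0 0 0 0"
}}

```text
time_s: 11.6
eef_pos: [0.4729, 0.2794, 0.0665]
eef_rot: [0.0, 0.244, 0.97, -0.0]
wrist_force: [-1.1, -0.4, 4.6]
opening: 0.004
grasp_force: 2.4
```

```bash
sed -i 's/^z=.*//' fit.py
cat > fit2.py <<'E'
exec(open("fit.py").read().split("np.savez")[0])
f2=lambda p:f([*p,.53])
r=least_squares(f2,[.5,.26,-.5]);print(r.x,r.cost,r.fun.reshape(-1,2).round(1).tolist())
np.savez("p.npz",s=[*r.x,.53],b=r2.x-[.0006,0,0])
E
python3 - <<'E'
exec(open("fit2.py").read())
p=np.load("p.npz")["b"]
delta(np.array([p[0],p[1],.10]));delta(np.array([p[0],p[1],.10]),tool(Ro.from_euler('z',p[2])))
E
```

```text
[ 0.49596843  0.2671025  -0.49245049  0.40594481] 1.783134514058685
[ 0.5593876  -0.01056642  0.08901432] 3.461445170731901
[ 0.49628251  0.26690422 -0.49117013] 2.182824274465548 [[-0.4, 0.6], [-0.3, 1.0], [-0.2, 0.3], [0.3, 0.5], [-0.1, -0.1], [0.5, -0.6], [0.1, -0.1], [-0.2, -0.2], [-0.2, 0.0], [0.2, -0.1], [0.1, 0.2], [-0.0, 0.2], [-1.0, -0.6], [-0.1, -0.4]]
t 11.6 eef [0.4729 0.2794 0.0665] q [ 0.32  0.33  1.79 -0.    1.02 -0.76] F [-1.1 -0.4  4.6] 
 turn [0. 0. 0.] shift before turn [-212.9 -214.8  -33.5] after turn [-212.9 -214.8  -33.5]
t 11.6 eef [0.4729 0.2794 0.0665] q [ 0.32  0.33  1.79 -0.    1.02 -0.76] F [-1.1 -0.4  4.6] 
 turn [-0.     0.    -0.582] shift before turn [-212.9 -214.8  -33.5] after turn [ -59.8 -296.5  -33.5]
```

Request:
{"api": "servo_tool", "payload": {
  "commands": "0 0 0 0 0 -50 0;0 0 0 -35.5 -35.8 -14 0.5;0 0 0 -35.5 -35.8 0 0.7;0 0 0 -35.5 -35.8 0 0.7;0 0 0 -35.5 -35.8 0 0.7"
}}

```text
time_s: 12.22
eef_pos: [0.5305, 0.0846, 0.1302]
eef_rot: [0.0, 0.244, 0.97, 0.0]
wrist_force: [0.9, 0.3, 0.6]
opening: 0.697
grasp_force: 0.0
```

Request:
{"api": "servo_tool", "payload": {
  "commands": "0 0 0 -35.5 -35.8 0 0.7;0 0 0 -35.4 -35.8 0 0.7;0 0 -0.18 0 0 0 0.7;0 0 -0.18 0 0 0 0.7;0 0 -0.18 0 0 0 0.7"
}}

```text
time_s: 12.85
eef_pos: [0.5587, -0.0109, 0.1299]
eef_rot: [-0.0, -0.026, 1.0, 0.0]
wrist_force: [0.8, 0.6, -0.5]
opening: 0.7
grasp_force: 0.0
```

Request:
{"api": "servo_tool", "payload": {
  "commands": "0 0 -0.042 0 0 0 0.7;0 0 0 0 0 0 0.7"
}}

```text
time_s: 13.1
eef_pos: [0.5587, -0.0106, 0.1299]
eef_rot: [-0.0, -0.044, 0.999, 0.0]
wrist_force: [-0.4, 1.0, 0.3]
opening: 0.701
grasp_force: 0.0
```

Run:
```python
from h import *
p=np.load("p.npz")["b"]
delta(np.array([p[0],p[1],.012]),tool(Ro.from_euler('z',p[2])))
import cv2
I=camera("side"); cv2.imwrite("pics/s1.png",cv2.resize(I[150:300,200:400],None,fx=4,fy=4,interpolation=2))
```

```text
t 13.1 eef [ 0.5587 -0.0106  0.1299] q [-0.23  0.26  1.73 -0.    1.15 -1.89] F [-0.4  1.   0.3] 
 turn [ 0. -0. -0.] shift before turn [-1.000e-01  0.000e+00  1.179e+02] after turn [-1.000e-01  0.000e+00  1.179e+02]
```

View pics/s1.png

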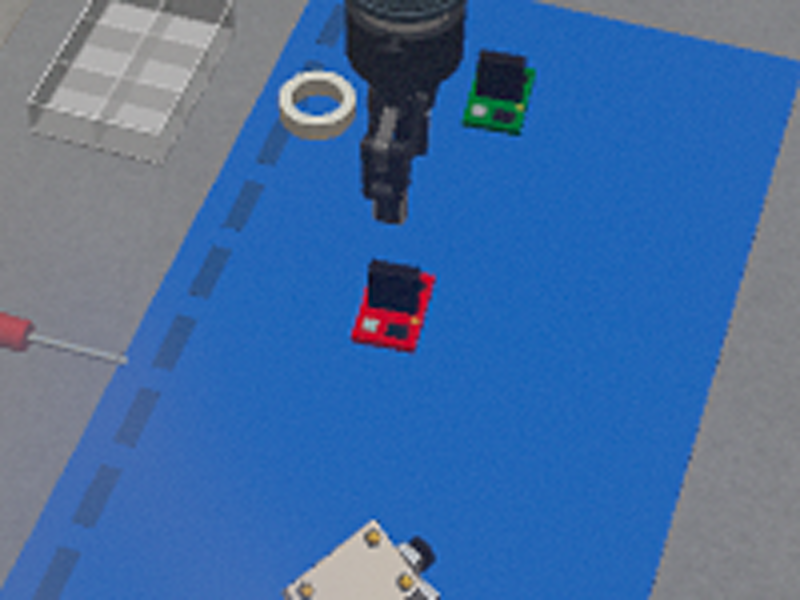

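The open fingers hang squarely over the red fin, with finger tips around (390,215) and the fin around (395,285) in the crop. Descending to grip.

Request:
{"api": "servo_tool", "payload": {
  "commands": "0 0 0 0 0 45 0.6;0 0 0 0 0 45 0.6;0 0 0 0 0 20 0.6;0 0 0 0 0 8 0.6;0 0 0 0 0 0 0.6"
}}

```text
time_s: 13.78
eef_pos: [0.5588, -0.0106, 0.0121]
eef_rot: [-0.0, -0.044, 0.999, 0.0]
wrist_force: [0.0, 0.6, 0.8]
opening: 0.6
grasp_force: 0.0
```

Request:
{"api": "servo_tool", "payload": {
  "commands": "0 0 0 0 0 0 0;0 0 0 0 0 0 0;0 0 0 0 0 0 0;0 0 0 0 0 0 0"
}}

```text
time_s: 14.28
eef_pos: [0.5597, -0.0107, 0.0132]
eef_rot: [0.001, -0.045, 0.999, -0.0]
wrist_force: [-0.4, 0.5, 6.7]
opening: 0.127
grasp_force: 59.6
```

Request:
{"api": "servo_tool", "payload": {
  "commands": "0 0 0 0 0 -3 0;0 0 0 0 0 -12 0;0 0 0 0 0 -40 0;0 0 0 0 0 -50 0;0 0 0 0 0 -25 0"
}}

```text
time_s: 14.9
eef_pos: [0.5601, -0.0109, 0.1457]
eef_rot: [0.002, -0.045, 0.999, -0.001]
wrist_force: [1.1, 0.2, -1.8]
opening: 0.132
grasp_force: 58.6
```

```bash
cat > go.py <<'E'
from h import *
import sys
p=np.load("p.npz")["s"];F=face(p);n=F.apply([0,0,1])
d=float(sys.argv[1])
T=np.array([p[0],p[1],.075])+n*(.0132+d)
delta(T,tool(F)); print(n,T, get_obs()["torque"].round(2),get_obs()["grasp_force"])
E
python3 go.py .05
```

```text
t 14.9 eef [ 0.5601 -0.0109  0.1457] q [-0.23  0.24  1.72 -0.    1.18 -1.89] F [ 1.1  0.2 -1.8] 
 turn [ 0.154 -0.51   0.567] shift before turn [ 65.5 299.9  15.4] after turn [197.3 214.9 -96.9]
[-0.44576998  0.23843885  0.86280707] [0.46810985 0.28197355 0.12952941] [-0.05  0.02 -0.01] 58.55852007865906
```

Request:
{"api": "servo_tool", "payload": {
  "commands": "0 0 0 10.9 50 -5 0;0 0 0 10.9 50 -5 0;0 0 0 10.9 50 0 0;0 0 0 10.9 50 0 0;0 0 0 10.9 50 0 0"
}}

```text
time_s: 15.52
eef_pos: [0.4814, 0.235, 0.1527]
eef_rot: [0.0, -0.044, 0.999, 0.0]
wrist_force: [1.2, -0.6, -0.8]
opening: 0.136
grasp_force: 58.8
```

Request:
{"api": "servo_tool", "payload": {
  "commands": "0 0 0 10.9 50 0 0;0.031 -0.102 0.113 0 0 0 0;0.031 -0.102 0.113 0 0 0 0;0.031 -0.102 0.113 0 0 0 0;0.031 -0.102 0.113 0 0 0 0"
}}

```text
time_s: 16.15
eef_pos: [0.4666, 0.2823, 0.1529]
eef_rot: [0.205, 0.182, 0.96, -0.052]
wrist_force: [-0.4, -0.3, -1.8]
opening: 0.131
grasp_force: 59.0
```

Request:
{"api": "servo_tool", "payload": {
  "commands": "0.031 -0.102 0.113 0 0 0 0;0 0 0 0 0 0 0"
}}

```text
time_s: 16.4
eef_pos: [0.4652, 0.2829, 0.1512]
eef_rot: [0.25, 0.231, 0.938, -0.065]
wrist_force: [-0.3, 0.5, -1.4]
opening: 0.131
grasp_force: 59.1
```

```bash
python3 go.py .03
```

```text
t 16.4 eef [0.4652 0.2829 0.1512] q [ 0.59  0.13  1.93 -0.6   0.9  -0.16] F [-0.3  0.5 -1.4] 
 turn [-0.002 -0.008  0.009] shift before turn [ 8.   0.7 40.3] after turn [ 8.3  0.5 40.3]
[-0.44576998  0.23843885  0.86280707] [0.47702525 0.27720478 0.11227327] [0.23 0.34 0.03] 59.07207369804382
```

Request:
{"api": "servo_tool", "payload": {
  "commands": "0 -0.008 0.009 8.2 0.6 20 0;0 0 0 0 0 20 0;0 0 0 0 0 12 0;0 0 0 0 0 0 0"
}}

```text
time_s: 16.9
eef_pos: [0.4842, 0.2729, 0.1026]
eef_rot: [0.254, 0.237, 0.935, -0.065]
wrist_force: [0.1, 0.3, -1.5]
opening: 0.135
grasp_force: 59.1
```

```bash
python3 go.py .01
python3 - <<'E'
from h import *
import cv2
I=camera("side");J=camera("top")
a=cv2.resize(I[270:350,240:340],(500,400),interpolation=2);b=cv2.resize(J[205:265,172:232],(300,300),interpolation=2)
c=np.zeros((400,800,3),np.uint8);c[:,:500]=a;c[:300,500:]=b
cv2.imwrite("pics/s2.png",c)
E
```

```text
t 16.9 eef [0.4842 0.2729 0.1026] q [ 0.55  0.23  1.94 -0.66  0.8  -0.09] F [ 0.1  0.3 -1.5] 
 turn [-0.003  0.001 -0.004] shift before turn [2.3 0.4 7.4] after turn [2.3 0.4 7.4]
[-0.44576998  0.23843885  0.86280707] [0.48594065 0.272436   0.09501712] [ 0.18  0.37 -0.01] 59.08151686191559
```

View pics/s2.png

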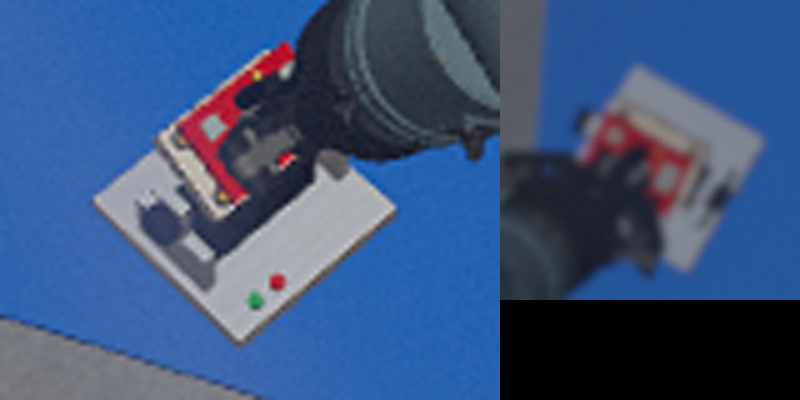

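Run:
```python
from h import *
o=get_obs();q=o["eef_rot"];R=Ro.from_quat([q[1],q[2],q[3],q[0]])
B=[(x,y,z) for z in(.0072,.0132) for x in(-.023,.023) for y in(-.035,.035)]
W=R.apply(B)+o["eef_pos"]
p=np.load("p.npz")["s"];P=face(p).apply([(x,y,0) for x in(-.025,.025) for y in(-.037,.037)])+[p[0],p[1],.075]
for X in(W,P):
    print(((proj("side",X)-[240,270]+.5)*5).round().tolist());print(((proj("top",X)-[172,205]+.5)*5+[500,0]).round().tolist())
```

```text
[[281.0, 43.0], [174.0, 126.0], [336.0, 120.0], [231.0, 205.0], [277.0, 45.0], [170.0, 128.0], [332.0, 122.0], [226.0, 207.0]]
[[693.0, 162.0], [606.0, 111.0], [668.0, 216.0], [582.0, 165.0], [696.0, 159.0], [610.0, 109.0], [671.0, 213.0], [585.0, 162.0]]
[[327.0, 132.0], [217.0, 221.0], [267.0, 50.0], [156.0, 137.0]]
[[682.0, 211.0], [592.0, 159.0], [709.0, 153.0], [618.0, 100.0]]
```

Run:
```python
from h import *
import cv2
o=get_obs();q=o["eef_rot"];R=Ro.from_quat([q[1],q[2],q[3],q[0]])
W=R.apply([(-.023,-.035,.0072),(-.023,.035,.0072),(.023,.035,.0072),(.023,-.035,.0072)])+o["eef_pos"]
p=np.load("p.npz")["s"];P=face(p).apply([(.025,-.037,0),(.025,.037,0),(-.025,.037,0),(-.025,-.037,0)])+[p[0],p[1],.075]
out=[]
for n,(u,v) in(("side",(265,272)),("top",(180,218))):
    k=10;I=cv2.resize(camera(n)[v:v+48,u:u+40],None,fx=k,fy=k,interpolation=2)
    for X,c in((W,(0,255,0)),(P,(255,0,0))):
        L=((proj(n,X)-[u,v]+.5)*k).round().astype(int)
        cv2.polylines(I,[L],True,c,1)
    out.append(I)
cv2.imwrite("pics/s3.png",np.hstack(out))
```

```text
(no output)
```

View pics/s3.png

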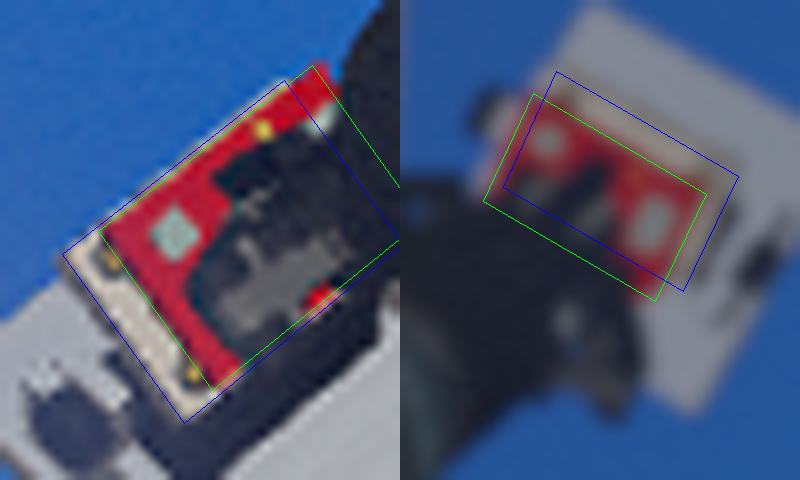

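```bash
cat > edge.py <<'E'
from h import *
import cv2
from scipy.ndimage import map_coordinates,gaussian_filter1d
def meas(I,n,A,B,ch,rng=4,m=25,lo=.12,hi=.88):
    """median signed offset (px along normal) of strongest edge near projected 3D segment A-B, plus normal"""
    a,b=proj(n,[A,B]);d=(b-a)/np.linalg.norm(b-a);N=np.array([-d[1],d[0]])
    s=np.arange(-rng,rng+.01,.1);G=I@np.array(ch,float)
    prof=np.array([map_coordinates(G,[(c+s[:,None]*N)[:,1],(c+s[:,None]*N)[:,0]],order=1) for c in (a+(b-a)*t for t in np.linspace(lo,hi,m))])
    g=np.abs(np.gradient(gaussian_filter1d(prof,5,axis=1),axis=1)); o=s[g.argmax(1)]
    return np.median(o),np.percentile(o,75)-np.percentile(o,25),(a+b)/2,N
E
python3 - <<'E'
from edge import *
p=np.load("p.npz")["s"]
gray=[.3,.4,.3]
def stage(p): 
    R=Ro.from_euler('z',p[2]);t=np.array([p[0],p[1],0])
    f=face(p).apply([(.025,.037,0),(.025,-.037,0),(-.025,-.037,0),(-.025,.037,0)])+t+[0,0,.075]
    b=R.apply([(.055,.055,.012),(.055,-.055,.012),(-.055,-.055,.012),(-.055,.055,.012)])+t
    return f,b
f,b=stage(p)
for n in("top","side"):
    I=cv2.imread(f"pics/{n}0.png").astype(float)
    for nm,Q in(("face",f),("base",b)):
        for i in range(4):
            o,w,_,N=meas(I,n,Q[i],Q[(i+1)%4],[.1,.2,.7]);print(n,nm,"+x -y -x +y".split()[i],o.round(2),w.round(2),N.round(2))
np.random.seed(0)
o=get_obs();q=o["eef_rot"];R=Ro.from_quat([q[1],q[2],q[3],q[0]])
W=R.apply([(-.023,-.035,.0072),(-.023,.035,.0072),(.023,.035,.0072),(.023,-.035,.0072)])+o["eef_pos"]
for n in("top","side"):
    I=camera(n).astype(float);cv2.imwrite(f"pics/{n}_h.png",I)
    for i in range(4):
        for ch in([0,1,0],[-.5,0,.5],[0,0,1]):
            r,w,_,N=meas(I,n,W[i],W[(i+1)%4],ch);print(n,"board","high+x +y low -y".split()[i],ch,r.round(2),w.round(2),N.round(2))
E
```

```text
top face +x 0.5 0.2 [-0.5   0.87]
top face -y 0.3 2.1 [-0.9  -0.43]
top face -x 0.2 3.0 [ 0.5  -0.87]
top face +y -2.9 1.0 [0.91 0.41]
top base +x -0.1 0.0 [-0.5   0.87]
top base -y 0.0 3.4 [-0.86 -0.51]
top base -x -0.6 0.2 [ 0.5  -0.86]
top base +y -1.1 0.6 [0.85 0.52]
side face +x -0.1 0.1 [0.62 0.79]
side face -y -0.5 1.2 [-0.81  0.59]
side face -x -0.2 0.2 [-0.63 -0.78]
side face +y 0.3 0.3 [ 0.81 -0.59]
side base +x -1.1 1.8 [0.62 0.79]
side base -y -1.0 3.2 [-0.67  0.75]
side base -x -0.4 0.3 [-0.65 -0.76]
side base +y 0.3 2.3 [ 0.7  -0.72]
top board high+x [0, 1, 0] 0.1 0.2 [ 0.5  -0.86]
top board high+x [-0.5, 0, 0.5] -0.2 2.3 [ 0.5  -0.86]
top board high+x [0, 0, 1] -0.1 5.1 [ 0.5  -0.86]
top board +y [0, 1, 0] -0.1 0.5 [-0.91 -0.42]
top board +y [-0.5, 0, 0.5] 0.5 0.5 [-0.91 -0.42]
top board +y [0, 0, 1] 1.9 0.7 [-0.91 -0.42]
top board low [0, 1, 0] -2.1 1.6 [-0.51  0.86]
top board low [-0.5, 0, 0.5] -1.8 1.8 [-0.51  0.86]
top board low [0, 0, 1] -1.9 0.8 [-0.51  0.86]
top board -y [0, 1, 0] 0.0 0.3 [0.9  0.43]
top board -y [-0.5, 0, 0.5] -0.2 2.0 [0.9  0.43]
top board -y [0, 0, 1] 1.9 0.1 [0.9  0.43]
side board high+x [0, 1, 0] -0.4 0.2 [-0.61 -0.79]
side board high+x [-0.5, 0, 0.5] 0.5 0.1 [-0.61 -0.79]
side board high+x [0, 0, 1] 0.7 0.5 [-0.61 -0.79]
side board +y [0, 1, 0] 0.1 0.6 [-0.81  0.58]
side board +y [-0.5, 0, 0.5] -0.9 2.4 [-0.81  0.58]
side board +y [0, 0, 1] 0.3 5.3 [-0.81  0.58]
side board low [0, 1, 0] -1.3 3.2 [0.63 0.78]
side board low [-0.5, 0, 0.5] -0.5 2.2 [0.63 0.78]
side board low [0, 0, 1] 0.8 3.0 [0.63 0.78]
side board -y [0, 1, 0] 0.8 3.8 [ 0.81 -0.58]
side board -y [-0.5, 0, 0.5] 0.6 1.5 [ 0.81 -0.58]
side board -y [0, 0, 1] 0.8 3.2 [ 0.81 -0.58][ WARN:0@0.271] global loadsave.cpp:1063 imwrite_ Unsupported depth image for selected encoder is fallbacked to CV_8U.
```

The face outline matches the picture and the board sits where predicted, within about 1 mm. Now pressing down gradually.

Request:
{"api": "servo_tool", "payload": {
  "commands": "-0.003 0 -0.004 2.7 0.1 5 0;0 0 0 0 0 2 0;0 0 0 0 0 0 0"
}}

```text
time_s: 17.58
eef_pos: [0.4849, 0.2731, 0.0952]
eef_rot: [0.255, 0.235, 0.936, -0.063]
wrist_force: [0.4, -0.6, -2.1]
opening: 0.132
grasp_force: 59.1
```

Request:
{"api": "servo_tool", "payload": {
  "commands": "0 0 0 0 0 1.5 0;0 0 0 0 0 1.5 0;0 0 0 0 0 0 0"
}}

```text
time_s: 17.95
eef_pos: [0.4864, 0.2724, 0.0928]
eef_rot: [0.255, 0.235, 0.936, -0.063]
wrist_force: [0.3, -0.1, -1.0]
opening: 0.131
grasp_force: 59.1
```

Request:
{"api": "servo_tool", "payload": {
  "commands": "0 0 0 0 0 1.5 0;0 0 0 0 0 1 0;0 0 0 0 0 0 0"
}}

```text
time_s: 18.32
eef_pos: [0.4875, 0.2719, 0.0907]
eef_rot: [0.255, 0.235, 0.936, -0.063]
wrist_force: [-0.1, -1.2, -1.7]
opening: 0.131
grasp_force: 59.1
```

```bash
python3 go.py 0
python3 - <<'E'
from h import *
o=get_obs();q=o["eef_rot"];R=Ro.from_quat([q[1],q[2],q[3],q[0]])
print(R.inv().apply(o["wrist_force"]),R.inv().apply(o["torque"]))
E
```

```text
t 18.32 eef [0.4875 0.2719 0.0907] q [ 0.55  0.25  1.95 -0.68  0.77 -0.08] F [-0.1 -1.2 -1.7] 
 turn [ 0.001  0.002 -0.001] shift before turn [-0.8 -0.3  5.5] after turn [-0.8 -0.3  5.5]
[-0.44576998  0.23843885  0.86280707] [0.49039835 0.27005161 0.08638905] [0.2  0.32 0.02] 59.0810751914978
[ 0.4768712 -1.1154236  1.702795 ] [-3.38650644e-02  3.79031840e-01  2.71535499e-04]
```

Request:
{"api": "servo_tool", "payload": {
  "commands": "0 0 0 0 0 1 0;0 0 0 0 0 1 0;0 0 0 0 0 0 0"
}}

```text
time_s: 18.7
eef_pos: [0.4884, 0.2715, 0.0892]
eef_rot: [0.255, 0.235, 0.936, -0.063]
wrist_force: [-2.7, 0.2, 2.2]
opening: 0.126
grasp_force: 59.6
```

Request:
{"api": "servo_tool", "payload": {
  "commands": "0 0 0 0 0 1 0;0 0 0 0 0 1 0;0 0 0 0 0 0 0"
}}

```text
time_s: 19.08
eef_pos: [0.4893, 0.271, 0.0874]
eef_rot: [0.255, 0.235, 0.936, -0.063]
wrist_force: [-3.9, 0.5, 3.7]
opening: 0.136
grasp_force: 60.0
```

```bash
cat >> go.py <<'E'
o=get_obs();q=o["eef_rot"];R=Ro.from_quat([q[1],q[2],q[3],q[0]])
print("tool F",R.inv().apply(o["wrist_force"]).round(2),"M",R.inv().apply(o["torque"]).round(3))
E
python3 go.py 0
```

```text
t 19.07 eef [0.4893 0.271  0.0874] q [ 0.54  0.26  1.95 -0.68  0.76 -0.08] F [-3.9  0.5  3.7] 
 turn [ 0.001  0.002 -0.001] shift before turn [-0.7 -0.4  1.6] after turn [-0.7 -0.4  1.6]
[-0.44576998  0.23843885  0.86280707] [0.49039835 0.27005161 0.08638905] [ 0.1   0.53 -0.1 ] 59.97128069400787
tool F [ 1.24 -1.37 -5.08] M [0.191 0.519 0.008]
```

Request:
{"api": "servo_tool", "payload": {
  "commands": "0 0 0 0 0 1 0;0 0 0 0 0 0 0;0 0 0 0 0 0 0"
}}

```text
time_s: 19.45
eef_pos: [0.4898, 0.2708, 0.0866]
eef_rot: [0.255, 0.235, 0.936, -0.063]
wrist_force: [-3.8, 1.1, 5.2]
opening: 0.136
grasp_force: 60.1
```

Request:
{"api": "servo_tool", "payload": {
  "commands": "0 0 0 0 0 0.7 0;0 0 0 0 0 0 0;0 0 0 0 0 0 0"
}}

```text
time_s: 19.82
eef_pos: [0.4901, 0.2706, 0.086]
eef_rot: [0.255, 0.235, 0.936, -0.063]
wrist_force: [-4.2, 1.4, 5.6]
opening: 0.131
grasp_force: 60.2
```

```bash
python3 go.py 0
```

```text
t 19.82 eef [0.4901 0.2706 0.086 ] q [ 0.54  0.26  1.95 -0.68  0.76 -0.07] F [-4.2  1.4  5.6] 
 turn [ 0.001  0.002 -0.001] shift before turn [-0.7 -0.4 -0.1] after turn [-0.7 -0.4 -0.1]
[-0.44576998  0.23843885  0.86280707] [0.49039835 0.27005161 0.08638905] [-0.    0.52 -0.14] 60.24265229701996
tool F [ 0.9  -0.73 -7.02] M [ 0.286  0.459 -0.008]
```

Request:
{"api": "servo_tool", "payload": {
  "commands": "0 0 0 0 0 0.7 0;0 0 0 0 0 0 0;0 0 0 0 0 0 0"
}}

```text
time_s: 20.2
eef_pos: [0.4904, 0.2705, 0.0855]
eef_rot: [0.255, 0.235, 0.936, -0.063]
wrist_force: [-6.0, 1.3, 5.3]
opening: 0.13
grasp_force: 60.5
```

```bash
python3 go.py 0
```

```text
t 20.2 eef [0.4904 0.2705 0.0855] q [ 0.54  0.27  1.95 -0.68  0.76 -0.07] F [-6.   1.3  5.3] 
 turn [ 0.001  0.002 -0.001] shift before turn [-0.7 -0.4 -0.7] after turn [-0.7 -0.4 -0.7]
[-0.44576998  0.23843885  0.86280707] [0.49039835 0.27005161 0.08638905] [ 0.03  0.58 -0.19] 60.48853933811188
tool F [ 2.39 -1.7  -7.54] M [0.31  0.524 0.038]
```

Request:
{"api": "servo_tool", "payload": {
  "commands": "0 0 0 0 0 0.6 0;0 0 0 0 0 0 0;0 0 0 0 0 0 0"
}}

```text
time_s: 20.58
eef_pos: [0.4904, 0.2705, 0.0854]
eef_rot: [0.255, 0.235, 0.936, -0.063]
wrist_force: [-10.6, 0.8, 11.6]
opening: 0.129
grasp_force: 61.8
```

```bash
python3 go.py 0
```

```text
t 20.57 eef [0.4904 0.2705 0.0854] q [ 0.54  0.27  1.95 -0.68  0.76 -0.07] F [-10.6   0.8  11.6] 
 turn [ 0.001  0.002 -0.001] shift before turn [-0.7 -0.4 -0.8] after turn [-0.7 -0.4 -0.8]
[-0.44576998  0.23843885  0.86280707] [0.49039835 0.27005161 0.08638905] [-0.17  0.78 -0.32] 61.829012632369995
tool F [  2.48  -4.26 -14.94] M [0.609 0.608 0.014]
```

Request:
{"api": "servo_tool", "payload": {
  "commands": "0 0 0 0 0 0.6 0;0 0 0 0 0 0 0;0 0 0 0 0 0 0"
}}

```text
time_s: 20.95
eef_pos: [0.4905, 0.2705, 0.0853]
eef_rot: [0.255, 0.235, 0.936, -0.063]
wrist_force: [-16.9, 2.3, 17.6]
opening: 0.131
grasp_force: 63.0
```

```bash
python3 go.py 0
```

```text
t 20.95 eef [0.4905 0.2705 0.0853] q [ 0.54  0.27  1.95 -0.68  0.76 -0.07] F [-16.9   2.3  17.6] 
 turn [ 0.001  0.002 -0.001] shift before turn [-0.7 -0.4 -0.8] after turn [-0.7 -0.4 -0.8]
[-0.44576998  0.23843885  0.86280707] [0.49039835 0.27005161 0.08638905] [-0.32  1.06 -0.46] 62.97631323337555
tool F [  4.83  -5.91 -23.33] M [0.906 0.779 0.002]
```

Run:
```python
from h import *
import cv2
out=[]
for n,(u,v) in(("side",(265,272)),("top",(180,218))):
    out.append(cv2.resize(camera(n)[v:v+48,u:u+40],None,fx=10,fy=10,interpolation=2))
cv2.imwrite("pics/s4.png",np.hstack(out))
o=get_obs();print(o["time_s"],o["wrist_force"],o["grasp_force"])
```

```text
21.05 [-16.9696988    1.9959393   17.95610511] 62.96990633010864
```

View pics/s4.png

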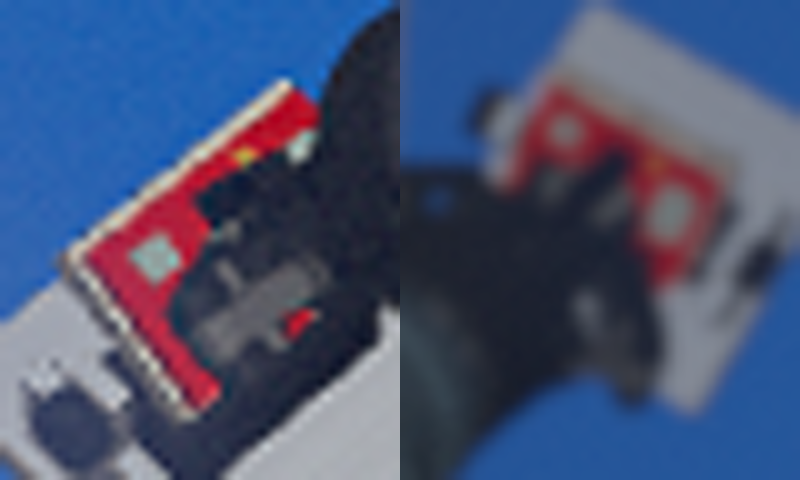

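Run:
```python
from edge import *
p=np.load("p.npz")["s"];F=face(p);C=np.array([p[0],p[1],.075])
f=F.apply([(.025,-.037,0),(.025,.037,0),(-.025,.037,0),(-.025,-.037,0)])+C
b=F.apply([(.023,-.035,.006),(.023,.035,.006),(-.023,.035,.006),(-.023,-.035,.006)])+C
I=camera("side");u,v=265,272
J=cv2.resize(I[v:v+48,u:u+40],None,fx=12,fy=12,interpolation=2)
for X,c in((f,(255,0,0)),(b,(0,255,0))): cv2.polylines(J,[((proj("side",X)-[u,v]+.5)*12).round().astype(int)],True,c,1)
cv2.imwrite("pics/s5.png",J)
k=lambda n,X:proj(n,X)
for n in("side","top"):
    I=camera(n).astype(float)
    for i,nm,sg in((0,"high",1),(1,"+y",1),(3,"-y",1)):
        for ch in([0,1,0],[.5,.5,0]):
            o,w,_,N=meas(I,n,b[i],b[(i+1)%4],ch,rng=2,lo=.05 if n=="side" else .1,hi=.9 if i!=3 else .5)
            e=F.apply([[1,0,0],[0,1,0],[0,0,0],[0,1,0]][i])*.001
            print(n,nm,ch,"px",o.round(2),w.round(2),"-> mm along +",("x","y")[i>0],(o/((proj(n,C+e)-proj(n,C))[0]@N)).round(2))
```

```text
side high [0, 1, 0] px -0.5 0.2 -> mm along + x -1.22
side high [0.5, 0.5, 0] px -0.5 0.1 -> mm along + x -1.22
side +y [0, 1, 0] px 0.1 0.1 -> mm along + y 0.26
side +y [0.5, 0.5, 0] px 0.1 0.1 -> mm along + y 0.26
side -y [0, 1, 0] px 0.3 1.9 -> mm along + y -0.79
side -y [0.5, 0.5, 0] px 0.3 1.4 -> mm along + y -0.79
top high [0, 1, 0] px 0.0 0.3 -> mm along + x 0.0
top high [0.5, 0.5, 0] px 0.0 0.2 -> mm along + x 0.0
top +y [0, 1, 0] px 0.2 0.8 -> mm along + y 0.71
top +y [0.5, 0.5, 0] px 0.2 0.7 -> mm along + y 0.71
top -y [0, 1, 0] px -0.3 2.0 -> mm along + y 1.07
top -y [0.5, 0.5, 0] px 1.2 1.8 -> mm along + y -4.26
```

View pics/s5.png

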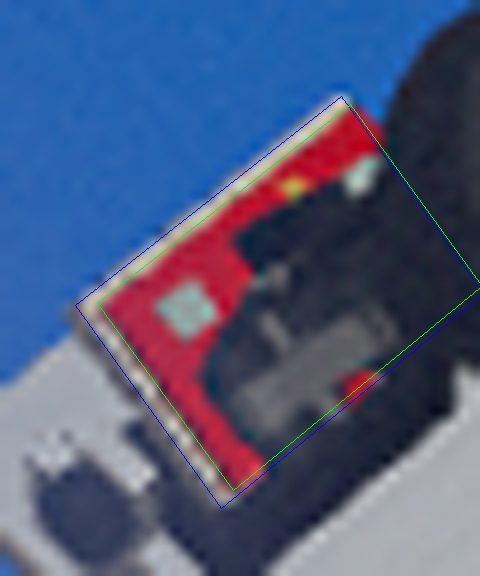

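The board lies flush and within about 1 mm of centre. The force is steady at about 25 N and the grip holds. Handing in.

```bash
python3 -c "
from bench import *
print(hand_in())"
```

```text
the job is handed in; nothing more can be done
None
```

I handed the job in with the red board still gripped and pressed flush on the tester face, at about 25 N in total. The face probed at about 0.53 rad; the cameras put the board within roughly 1 mm of centre, and the contact forces fit flat contact with all four pins level with the face, though I could not read the pins directly.

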